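# Set up the pickle draining station

### The arm

A 6-joint arm with a two-finger parallel gripper is mounted at the origin on the work surface. World frame = base frame: x ahead of the robot, y to its left, z up, the work surface at z = 0. Lengths are in m, angles in degrees, forces in N, time in s.
With the tool pointing down it reaches from about 0.375 to 0.9 m from the base axis. Payload 3.1 kg.
Tool frame: the origin (TCP) lies at the very end of the fingers, on their centre line; the grasp point (between the pads) lies 19 mm behind it; z points along the fingers, y is the line along which they close (so a half turn about z gives the same grasp; the last joint's range is limited). The gripper opens to 87 mm and grips with 3 to 60 N. Pads are 19 mm wide; open, the fingers measure 117 mm over their backs; the gripper's body (75 mm by 190 mm) begins 51 mm behind the grasp point.
Start: joints at [-84.425, 30.224, 82.088, -0, 67.689, -10.227], TCP at [0.17, -0.601, 0.223] pointing down, gripper open.
Joint ranges: [-176.69, 176.69], [-43.24, 126.21], [12.49, 139.97], [-82, 262], [0, 151.66], [-163.58, 163.58]. Speed limits (degrees/s): [159.86, 159.86, 180, 180, 180, 180].

### API

Orientations are given as a 3x3 rotation matrix whose columns are the frame's x, y, z axes.
In Python, from rig import bot gives the robot as it stands.
- The arm moves only by the tool move_arm, never from a script. Its argument "increments" is a list of rows, each an object with "xyz": the shift along the tool's x, y, z in mm, a list of three; "roll": the turn about the tool's z in rad; "grip": the opening in per cent of the stroke, from 0 (shut) to 100 (fully open). A call has 1 to 5 rows; each row shifts and turns the commanded pose from where the row before left it, along the tool's axes as they then stand; what a row does not reach is not made up. A row lasts 1/12 s, in which the tool goes at most 41.7 mm and 7.16 degrees, less where a joint would pass 70% of its speed; a pose out of reach is approached as far as the arm can. A call is refused whole if a number of a shift passes 41.7 or a number of a turn 0.125, either way. A call with a gripper value outside its range is refused whole. The fingers move at their own pace and stop on an object; the grip force is fixed at half the most. Time passes only in rows, so rows that do not move let the fingers close. It gives the time, the measured TCP pose, the force, the opening and the grip force at its end, in the units of the state.
- bot.read_state(): the state, without advancing time (a new reading comes with each control period).
- bot.capture(name): name is "side" or "top" or "wrist"; returns (picture, depth): 480x640x3 uint8, red, green, blue; 480x640 float32, m along the optical axis (not along the pixel's ray), 0 where there is no reading.
- bot.camera_model(name): a dict with "intrinsics" (3x3 intrinsics, pixels), "D" ([k1, k2, p1, p2, k3] as OpenCV has them; the pictures are not rectified), "rvec" (rotation vector, rad) and "tvec" (3), from world to camera coordinates, as OpenCV has them; the wrist camera has in their place "tool_from_camera" (4x4, takes a point from camera to tool coordinates, whose origin is the TCP and whose axes are the flange's). Camera axes: x right, y down, z forward; pixel columns grow to the right and rows downward; lengths in m; the calibration is good to about 2 mm. A picture is of the moment at which its call begins: read the wrist's pose just before it. camera_model takes no time and is no camera call.
- bot.hand_in(): hands the job in; it is judged then, once.
Trained networks look in the newest picture that a camera, given by its name, has taken for a name from the list of things; names that differ only in an ending like _2 or _b are one class to them, and where a whole thing is asked for, a point or a joint stands for the part that bears it (a point fixed in the world has none). Each returns a list of dicts, best first, with "conf" (0 to 1); they miss things now and then, are a little off and sometimes report something else, mostly with a low value. They report only what shows in the picture. A call takes as long as a camera call. They do not tell look-alikes from the thing itself.
- bot.spot_in(label, camera): "at" ([x, y, z] in m, in the coordinates of the camera as it stood for that picture, good to about 4 mm: the middle of the surface that is visible of it).
- bot.trace(label, camera): "mask" (480x640 bool, what is visible of it).
The state is a dict: "time_s": time; "joint_positions": joint angles; "qvel": joint speeds; "tau": joint torques, N m; "position": TCP position; "tcp_rot": TCP orientation; "force": force on the tool from outside, world axes, zero at the start; "moment": the same for the moment, N m; "opening": opening from 0.0 (shut) to 1.0 (fully open); "grasp_force": force on a finger pad.
Only numpy, scipy, OpenCV 4.12 (cv2) and the standard library are available. Lean on these libraries where they do the work, as an engineer would, in place of code of your own. Each camera call takes 0.05 s, during which the arm holds its last target. There are 200 camera calls.

### The job

Set up the draining station on the pickle counter: push the white drip tray into the corner of the two steel rails until it lies flat, square and flush against both, and hang the wire basket by its blue handle on the red double hook above, so that it hangs freely over the tray. Do not shift the jars, the bowl or the loose lid standing about.

Things in the scene. Friction and masses are not known exactly. Their poses are not given: they have to be found in the camera images.
- station: Draining station, fixed: two steel rails 12 mm thick, 35 mm high, at a right angle. Origin: their inside corner at counter height; z up. Far rail: inner face is its plane x = 0, runs 220 mm from the corner along -y. Side rail: inner face is plane y = 0, runs 190 mm along -x. The tray belongs on the -x, -y side, its centre ending at (-70, -85) mm
- hook_seat (a point): where the centre of the basket bar rests on the hook, midway between the two red prongs, 6 mm above their tops: (-45, -85, 215) mm in the station frame, same axes. The bar lies along y across both prongs (8 mm rods along x, axes 205 mm up, at y = -53 and -117 mm; 56 mm free between them for the fingers)
- prong_ends (a point): midway between the turned-up free ends of the two prongs, at their top: (-74, -85, 225) mm in the station frame; the bar must pass over this to go on. The prongs run from here 120 mm along +x to a dark post and cross bar (x = 43 to 57 mm, 212 mm tall) behind the far rail
- tray: loose white plastic drip tray, 140 mm along its x, 170 mm along its y, 24 mm high, open on top, walls 5 mm thick, 0.45 kg; origin at the centre of its underside, z up
- tray_corner (a point): the tray's outer bottom corner that goes into the rails' corner, at (+70, +85, 0) mm in the tray's frame
- basket: loose steel wire draining basket, 84 mm along its x, 124 mm along its y, 60 mm deep, about 0.22 kg, with a rigid upright arch handle over its middle; origin at the centre of its underside, z up. The arch stands in the basket's y-z plane (legs at y = +-60 mm)
- basket_bar (a point): centre of the blue handle bar at the top of the basket's arch: a 12 mm thick, 96 mm long straight round bar along the basket's y, 150 mm above the basket's underside
- jar_carrot: glass clip-top preserve jar of orange carrots, 92 mm across, 150 mm tall, 0.8 kg; origin at the centre of its underside. Bystander: leave it where it stands
- jar_cucumber: glass clip-top preserve jar of green cucumber slices, 92 mm across, 150 mm tall, 0.8 kg; origin at the centre of its underside. Bystander: leave it where it stands
- jar_lemon: glass clip-top preserve jar of yellow lemon slices, 92 mm across, 150 mm tall, 0.8 kg; origin at the centre of its underside. Bystander: leave it where it stands
- bowl: small blue ceramic bowl, 110 mm across, 45 mm high; origin at the centre of its underside. Bystander
- jar_lid: loose glass jar lid with an orange ring, 88 mm across, 18 mm high, lying flat; origin at the centre of its underside. Bystander
Things that resemble listed ones, but are neither listed nor needed, are in the scene too. What is shaped like the basket but purple or turquoise is not meant.

How it is judged (in metres and radians):
At the end, for the whole second after the job is handed in: Tray flat, its corner within 4 mm of both rails, sides within 0.03 rad of theirs; basket hanging by its bar on the prongs (bar 207 to 228 mm up, between turned-up ends and post), carried by the station (over 1 N), tilted under 0.25 rad; tray slower than 10 mm/s, basket than 60 mm/s (x of tray_corner in the frame of station between -0.004 and 0.004 m and y of tray_corner in the frame of station between -0.004 and 0.004 m and angle between the x axis of tray and the x axis of station, either way round below 0.03 rad and height (world z) of tray below 0.004 m and angle between tray's own z axis and vertical below 0.03 rad and x of basket_bar in the frame of station between -0.075 and 0.045 m and y of basket_bar in the frame of station between -0.12 and -0.05 m and height (world z) of basket_bar between 0.207 and 0.228 m and angle between basket's own z axis and vertical below 0.25 rad and contact force between basket and station above 1 N and linear speed of tray below 0.01 m/s and linear speed of basket below 0.06 m/s); the robot touches nothing.
It fails at once if a bystander (jar, bowl or lid) is moved by more than 30 mm (distance of any of jar_carrot, jar_cucumber, jar_lemon, bowl, jar_lid from where it was at the start of the episode above 0.03 m).
It also fails if it takes over 67 s, if anything falls off the work surface, if the arm or the gripper's body presses on something with over 40 N, if the wrist force passes 120 N, or if a joint passes its speed limit or range.

## Working session

There is one attempt and no reset: what is moved stays moved. The work goes in short steps, Python scripts to look and compute and a tool call to move; the robot and the scene stay as the last step left them, time stands still between calls to the robot, and variables do not carry over. Pictures are saved under pics/ and viewed, at most 10 in all, crops included, and the job is handed in when it is done.

Besides the shell and the picture viewer there is one more tool, called after "Call:" as name([rows], argument=value, ...), one row to a line, values as JSON. move_arm: Moves the arm, as the interface text tells. Its arguments: {"type":"object","properties":{"increments":{"type":"array"}},"required":["increments"]}

```bash
ls; mkdir -p pics; cat > h.py <<'E'
import numpy as np, cv2
from rig import bot
def cam(n):
    m=bot.camera_model(n); K=np.array(m["intrinsics"],float); D=np.array(m["D"],float)
    if "rvec" in m:
        R=cv2.Rodrigues(np.array(m["rvec"],float))[0]; t=np.array(m["tvec"],float).ravel()
        return K,D,R.T,-R.T@t
    s=bot.read_state(); T=np.array(m["tool_from_camera"]); R=np.array(s["tcp_rot"])
    return K,D,R@T[:3,:3],R@T[:3,3]+np.array(s["position"])
def w(c,p): return (c[2]@np.asarray(p,float).T).T+c[3]
def px2w(c,uv,d):
    uv=np.asarray(uv,np.float64).reshape(-1,1,2); n=cv2.undistortPoints(uv,c[0],c[1]).reshape(-1,2)
    d=np.asarray(d,float).ravel(); return w(c,np.c_[n*d[:,None],d])
def proj(c,P): # world->px
    R=c[2].T; return cv2.projectPoints(np.asarray(P,float).reshape(-1,3),cv2.Rodrigues(R)[0],-R@c[3],c[0],c[1])[0].reshape(-1,2)
def cloud(c,mask,dep):
    v,u=np.nonzero(mask&(dep>0)); return px2w(c,np.c_[u,v],dep[v,u]),np.c_[u,v]
E
python3 - <<'E'
from h import *
np.set_printoptions(precision=3,suppress=True)
ims=[]
for n in("side","top"):
    c=cam(n); im,d=bot.capture(n); cv2.imwrite(f"pics/{n}.png",im[:,:,::-1]); np.savez(f"{n}.npz",im=im,d=d)
    print(n,c[3],c[2][:,2])
    for l in["station","tray","basket","basket_bar","hook_seat","jar_carrot","jar_cucumber","jar_lemon","bowl","jar_lid"]:
        try:
            for r in bot.spot_in(l,n)[:4]:
                p=w(c,r["at"]); print(l,round(r["conf"],2),p,proj(c,p)[0].round())
        except Exception as e: print(l,e)
print(bot.read_state()["time_s"],bot.read_state()["tcp_rot"])
E
```

```text
pics
side [0.042 0.731 1.058] [ 0.398 -0.563 -0.724]
station 0.82 [0.7   0.199 0.03 ] [225. 283.]
tray 0.68 [0.575 0.126 0.001] [285. 296.]
tray 0.29 [ 0.758 -0.202  0.103] [306. 166.]
basket 0.81 [ 0.382 -0.045  0.039] [391. 279.]
basket 0.77 [ 0.511 -0.316  0.044] [402. 195.]
basket 0.76 [ 0.379 -0.259  0.05 ] [435. 226.]
basket_bar 0.96 [ 0.509 -0.32   0.042] [403. 195.]
basket_bar 0.73 [ 0.378 -0.256  0.053] [435. 226.]
basket_bar 0.64 [ 0.379 -0.045  0.039] [392. 280.]
hook_seat 0.92 [0.704 0.197 0.033] [224. 281.]
jar_carrot 0.76 [ 0.68  -0.323  0.105] [354. 154.]
jar_carrot 0.58 [0.702 0.199 0.033] [224. 282.]
jar_carrot 0.41 [0.568 0.448 0.127] [180. 366.]
jar_cucumber 0.82 [ 0.762 -0.198  0.102] [304. 166.]
jar_lemon 0.65 [ 0.513 -0.317  0.044] [402. 195.]
jar_lemon 0.63 [0.564 0.45  0.124] [181. 368.]
bowl 0.71 [0.431 0.369 0.025] [265. 400.]
jar_lid 0.81 [0.718 0.358 0.017] [171. 327.]
top [0.433 0.035 1.244] [ 0.111 -0.01  -0.994]
station 0.74 [0.703 0.195 0.035] [248. 182.]
station 0.28 [ 0.685 -0.34   0.143] [493. 176.]
tray 0.92 [0.579 0.128 0.005] [278. 236.]
basket 0.77 [ 0.327 -0.288  0.04 ] [463. 343.]
basket 0.77 [ 0.375 -0.055  0.058] [360. 324.]
basket 0.56 [ 0.514 -0.326  0.041] [477. 260.]
basket_bar 0.96 [ 0.516 -0.331  0.04 ] [479. 259.]
basket_bar 0.93 [ 0.382 -0.053  0.063] [360. 321.]
basket_bar 0.69 [ 0.332 -0.284  0.04 ] [462. 341.]
hook_seat 0.94 [0.706 0.196 0.035] [248. 180.]
jar_carrot 0.83 [ 0.683 -0.337  0.139] [492. 178.]
jar_cucumber 0.94 [ 0.759 -0.218  0.15 ] [436. 142.]
jar_lemon 0.79 [0.586 0.42  0.148] [134. 226.]
bowl 0.79 [0.422 0.379 0.018] [169. 305.]
jar_lid 0.61 [0.702 0.198 0.034] [247. 182.]
jar_lid 0.6 [0.701 0.374 0.016] [174. 185.]
1.1 [[ 0.962  0.272 -0.   ]
 [ 0.272 -0.962  0.   ]
 [-0.    -0.    -1.   ]]
```

View pics/side.png

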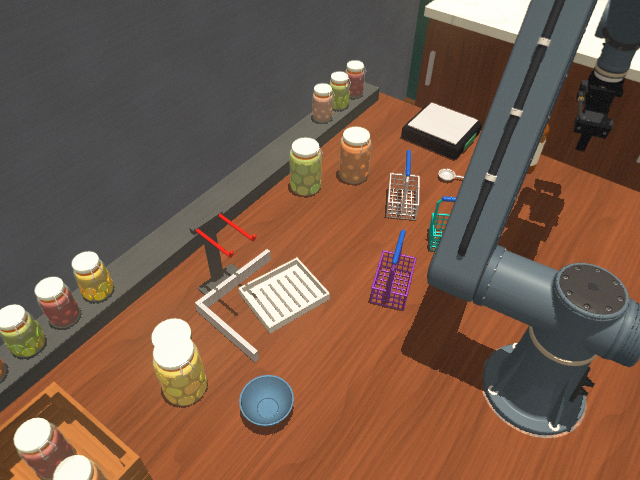

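View pics/top.png

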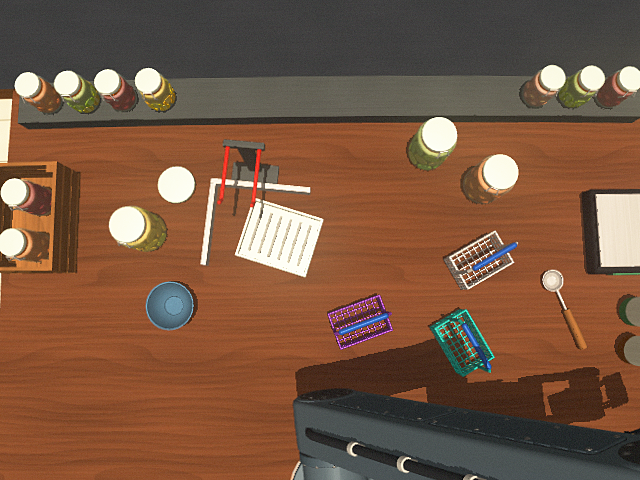

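Top view: the candidates for the basket are wire/white at (480,260), purple at (360,321) and turquoise at (463,342). I choose the plain steel one at (480,260). The rail corner is near (215,182), the tray near (280,238), the red prongs at (222..262,150..205), and the lid, lemon jar and bowl stand to the left.

```bash
python3 - <<'E'
from h import *
np.set_printoptions(precision=4,suppress=True)
out=[]
for n in("top","side"):
    z=np.load(n+".npz"); im,d=z["im"],z["d"]; c=cam(n)
    P,uv=cloud(c,np.ones(d.shape,bool),d); col=im[uv[:,1],uv[:,0]].astype(int)
    hsv=cv2.cvtColor(im,cv2.COLOR_RGB2HSV)[uv[:,1],uv[:,0]].astype(int)
    tab=(P[:,0]>.4)&(P[:,0]<.6)&(abs(P[:,1]+.1)<.1); print(n,"table z",np.median(P[tab,2]))
    def fit(m,name):
        Q=P[m]; r=cv2.minAreaRect((Q[:,:2]*1000).astype(np.float32)); print(name,m.sum(),"z",np.percentile(Q[:,2],[5,50,95]),"rect",np.round(r[0],1),np.round(r[1],1),round(r[2],2))
        return Q
    box=lambda x0,x1,y0,y1:(P[:,0]>x0)&(P[:,0]<x1)&(P[:,1]>y0)&(P[:,1]<y1)
    gray=hsv[:,1]<60
    t=fit(box(.45,.69,.0,.235)&(P[:,2]>.018)&(P[:,2]<.029)&gray,"tray rim")
    fr=box(.69,.74,.06,.25)&(P[:,2]>.031)&(P[:,2]<.039)&gray
    fit(fr,"far rail")
    sr=box(.53,.69,.22,.29)&(P[:,2]>.031)&(P[:,2]<.039)&gray
    fit(sr,"side rail")
    red=((hsv[:,0]<8)|(hsv[:,0]>172))&(hsv[:,1]>150)&box(.6,.85,.05,.3)&(P[:,2]>.17)
    fit(red,"red")
    bl=(abs(hsv[:,0]-110)<12)&(hsv[:,1]>120)&(P[:,2]>.1)&box(.4,.6,-.45,-.2)
    fit(bl,"blue bar")
    bk=box(.42,.62,-.43,-.2)&(P[:,2]>.048)&(P[:,2]<.068)&gray
    fit(bk,"basket rim")
z=np.load("top.npz");a=z["im"][205:305,425:545,::-1]
b=np.load("side.npz")["im"][140:240,350:470,::-1]
cv2.imwrite("pics/crop.png",cv2.resize(np.hstack([a,b]),(800,333),interpolation=cv2.INTER_CUBIC))
E
```

```text
top table z -0.0010758939375059562
tray rim 551 z [0.0189 0.0227 0.0273] rect [601.8 117.9] [170.  193.6] 71.86
far rail 220 z [0.0314 0.0334 0.0374] rect [712.  161.5] [169.9  42.9] 84.81
side rail 180 z [0.0314 0.0339 0.0376] rect [614.8 286.4] [ 11.7 151.7] 84.16
red 432 z [0.2031 0.2068 0.2194] rect [675.4 190.9] [ 73.4 119.3] 83.7
blue bar 250 z [0.1505 0.154  0.1575] rect [ 513.6 -329.7] [ 10.6 106.7] 28.63
basket rim 322 z [0.0549 0.059  0.0629] rect [ 513.8 -329.4] [ 85.  126.1] 28.17
side table z -0.0010436902267481063
tray rim 686 z [0.0185 0.0223 0.0264] rect [600.  119.7] [172.5 193.9] 72.02
far rail 240 z [0.0313 0.0335 0.0371] rect [709.2 155.7] [184.9  48.1] 81.78
side rail 128 z [0.0315 0.0339 0.037 ] rect [632.  287.7] [ 11.9 115. ] 84.08
red 352 z [0.2022 0.2072 0.2194] rect [676.8 192.2] [ 73.7 125.2] 82.8
blue bar 102 z [0.1497 0.1536 0.1563] rect [ 515.5 -328.3] [ 10.5 105.7] 27.3
basket rim 166 z [0.0532 0.0581 0.0629] rect [ 515.5 -326.7] [ 82.6 130.9] 28.88
```

View pics/crop.png

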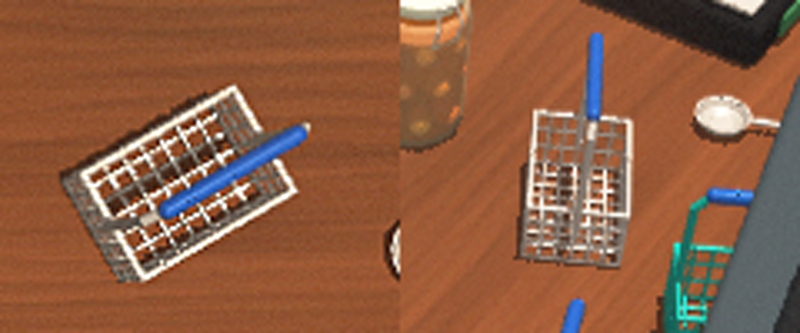

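The crop shows the plain steel-wire basket with a blue bar and no colour on the wires, so the choice is right. Next I refine the station and tray fits, which picked up neighbouring points.

```bash
python3 - <<'E'
from h import *
np.set_printoptions(precision=1,suppress=True)
for n in("top","side"):
    z=np.load(n+".npz"); im,d=z["im"],z["d"]; c=cam(n)
    P,uv=cloud(c,np.ones(d.shape,bool),d); P*=1000
    hsv=cv2.cvtColor(im,cv2.COLOR_RGB2HSV)[uv[:,1],uv[:,0]].astype(int)
    th=np.radians(-6.0); R=np.array([[np.cos(th),-np.sin(th)],[np.sin(th),np.cos(th)]])
    S=(P[:,:2]-[700,270])@R   # approx station frame
    g=hsv[:,1]<60
    h=(P[:,2]>31)&(P[:,2]<39)&g
    def big(m,name):
        Q=S[m].astype(int); A=np.zeros((500,500),np.uint8); A[Q[:,1]+300,Q[:,0]+300]=255
        A=cv2.morphologyEx(A,cv2.MORPH_CLOSE,np.ones((7,7),np.uint8)); k,L,st,_=cv2.connectedComponentsWithStats(A)
        lab=L[Q[:,1]+300,Q[:,0]+300]; b=np.bincount(lab[lab>0]).argmax(); q=(S[m][lab==b]).astype(np.float32)
        r=cv2.minAreaRect(q); bx=cv2.boxPoints(r); wx=bx@R.T+[700,270]
        print(n,name,len(q),"size",np.round(r[1],1),"ang",round(r[2],2),"S ctr",np.round(r[0],1),"W ctr",np.round(np.array(r[0])@R.T+[700,270],1)); return q
    box=lambda a,b,e,f:(S[:,0]>a)&(S[:,0]<b)&(S[:,1]>e)&(S[:,1]<f)
    big(h&box(-25,40,-250,-5),"far"); big(h&box(-200,-10,-20,40),"side")
    t=(P[:,2]>18)&(P[:,2]<29)&g&box(-220,-15,-260,-12); q=S[t]
    big(t,"tray")
    # histogram for far rail x
    f=h&box(-25,60,-210,-30); print(np.histogram(S[f,0],bins=np.arange(-25,61,5)))
    f=h&box(-180,-20,-30,50); print(np.histogram(S[f,1],bins=np.arange(-30,51,5)))
E
```

```text
top far 221 size [121.2  12.3] ang 89.84 S ctr [   6.8 -155.3] W ctr [690.5 114.8]
top side 322 size [ 13.1 177.6] ang 89.82 S ctr [-99.3   7.9] W ctr [602.  288.2]
top tray 508 size [170.  140.5] ang 77.86 S ctr [-107.7 -156. ] W ctr [576.5 126.1]
(array([  0,   0,   0,   0,   0, 104, 141,  59,   0,   0,   0,   0,   0,
         1,   0,   0,   1]), array([-25, -20, -15, -10,  -5,   0,   5,  10,  15,  20,  25,  30,  35,
        40,  45,  50,  55,  60]))
(array([  0,   0,   0,   0,   0,   0,  64, 125, 100,   0,   0,   0,   0,
         0,   0,   0]), array([-30, -25, -20, -15, -10,  -5,   0,   5,  10,  15,  20,  25,  30,
        35,  40,  45,  50]))
side far 341 size [208.5  16.4] ang 88.96 S ctr [   6.1 -110. ] W ctr [694.6 160. ]
side side 338 size [ 13.2 178.1] ang 89.57 S ctr [-99.3  11.4] W ctr [602.4 291.7]
side tray 594 size [173.  144.5] ang 78.39 S ctr [-107.7 -154.7] W ctr [576.8 127.4]
(array([  0,   0,   0,   0,  19, 101, 111,  58,   1,   0,   0,   0,   0,
         9,   6,   1,   0]), array([-25, -20, -15, -10,  -5,   0,   5,  10,  15,  20,  25,  30,  35,
        40,  45,  50,  55,  60]))
(array([  0,   0,   0,   0,   0,   0,   3, 108, 121,  70,   0,   0,   0,
         0,   0,   0]), array([-30, -25, -20, -15, -10,  -5,   0,   5,  10,  15,  20,  25,  30,
        35,  40,  45,  50]))
```

```bash
cat >> h.py <<'E'
def go(x,y,z,psi):
    "mm, deg (world angle of tool y): shift in present tool axes, roll rad"
    s=bot.read_state(); R=np.array(s["tcp_rot"]); p=np.array(s["position"])*1000
    a=np.degrees(np.arctan2(R[1,1],R[0,1])); dp=(psi-a+180)%360-180
    # shift expressed in tool axes after the turn
    t=np.radians(psi); R2=np.array([[-np.sin(t),np.cos(t),0],[np.cos(t),np.sin(t),0],[0,0,-1]]).copy()
    R2[:,0]=np.cross(R2[:,1],[0,0,-1])
    e=np.array([x,y,z])-p
    print("t",round(s["time_s"],2),"p",p.round(1),"psi",round(a,2),"F",np.round(s["force"],1),"open",round(s["opening"],3),"gf",round(s["grasp_force"],1))
    print(" now-axes",(R.T@e).round(1)," after-turn axes",(R2.T@e).round(1)," roll",round(-np.radians(dp),4))
E
python3 - <<'E'
from h import *
print(np.array(bot.camera_model("wrist")["tool_from_camera"]).round(3))
go(501.6,64.3,120,72); go(501.6,64.3,120,-108)
E
```

```text
[[-0.001 -0.966 -0.26   0.071]
 [ 1.    -0.    -0.002 -0.   ]
 [ 0.001 -0.26   0.966 -0.161]
 [ 0.     0.     0.     1.   ]]
t 1.1 p [ 170.2 -601.4  222.5] psi -74.2 F [-0.1 -0.1  0.2] open 1.0 gf 0.0
 now-axes [ 500.1 -550.3  102.5]  after-turn axes [-109.5  735.5  102.5]  roll -2.5517
t 1.1 p [ 170.2 -601.4  222.5] psi -74.2 F [-0.1 -0.1  0.2] open 1.0 gf 0.0
 now-axes [ 500.1 -550.3  102.5]  after-turn axes [ 109.5 -735.5  102.5]  roll 0.5899
```

Call:
move_arm([
  {"xyz": [0,0,0],"roll": -0.125,"grip": 45},
  {"xyz": [0,0,0],"roll": -0.125,"grip": 45},
  {"xyz": [0,0,0],"roll": -0.125,"grip": 45},
  {"xyz": [0,0,0],"roll": -0.125,"grip": 45},
  {"xyz": [0,0,0],"roll": -0.125,"grip": 45},
])

```text
time_s: 1.52
position: [0.1702, -0.6013, 0.2226]
tcp_rot: [[0.616, 0.788, -0.0], [0.788, -0.616, 0.0], [0.0, -0.0, -1.0]]
force: [-0.4, 0.1, -0.3]
opening: 0.703
grasp_force: 0.0
```

Call:
move_arm([
  {"xyz": [0,0,0],"roll": -0.125,"grip": 45},
  {"xyz": [0,0,0],"roll": -0.125,"grip": 45},
  {"xyz": [0,0,0],"roll": -0.125,"grip": 45},
  {"xyz": [0,0,0],"roll": -0.125,"grip": 45},
  {"xyz": [0,0,0],"roll": -0.125,"grip": 45},
])

```text
time_s: 1.93
position: [0.1702, -0.6013, 0.2226]
tcp_rot: [[0.039, 0.999, -0.0], [0.999, -0.039, -0.0], [-0.0, -0.0, -1.0]]
force: [-0.3, -0.5, -0.6]
opening: 0.456
grasp_force: 0.0
```

Call:
move_arm([
  {"xyz": [0,0,0],"roll": -0.125,"grip": 45},
  {"xyz": [0,0,0],"roll": -0.125,"grip": 45},
  {"xyz": [0,0,0],"roll": -0.125,"grip": 45},
  {"xyz": [0,0,0],"roll": -0.125,"grip": 45},
  {"xyz": [0,0,0],"roll": -0.125,"grip": 45},
])

```text
time_s: 2.35
position: [0.1702, -0.6013, 0.2225]
tcp_rot: [[-0.553, 0.833, 0.0], [0.833, 0.553, 0.0], [0.0, 0.0, -1.0]]
force: [0.3, 0.1, -0.4]
opening: 0.45
grasp_force: 0.0
```

Call:
move_arm([
  {"xyz": [0,0,0],"roll": -0.125,"grip": 45},
  {"xyz": [0,0,0],"roll": -0.125,"grip": 45},
  {"xyz": [0,0,0],"roll": -0.125,"grip": 45},
  {"xyz": [0,0,0],"roll": -0.125,"grip": 45},
  {"xyz": [0,0,0],"roll": -0.125,"grip": 45},
])

```text
time_s: 2.77
position: [0.1702, -0.6013, 0.2225]
tcp_rot: [[-0.936, 0.352, -0.0], [0.352, 0.936, 0.0], [0.0, 0.0, -1.0]]
force: [-0.3, -0.7, 1.1]
opening: 0.452
grasp_force: 0.0
```

Call:
move_arm([
  {"xyz": [0,0,0],"roll": -0.052,"grip": 45},
  {"xyz": [-6,40,0],"roll": 0,"grip": 45},
  {"xyz": [-6,40,0],"roll": 0,"grip": 45},
  {"xyz": [-6,40,0],"roll": 0,"grip": 45},
  {"xyz": [-6,40,0],"roll": 0,"grip": 45},
])

```text
time_s: 3.18
position: [0.2428, -0.4551, 0.2224]
tcp_rot: [[-0.951, 0.31, 0.0], [0.31, 0.951, 0.0], [-0.0, 0.0, -1.0]]
force: [0.2, -0.1, 0.5]
opening: 0.45
grasp_force: 0.0
```

Call:
move_arm([
  {"xyz": [-6,40,0],"roll": 0,"grip": 45},
  {"xyz": [-6,40,0],"roll": 0,"grip": 45},
  {"xyz": [-6,40,0],"roll": 0,"grip": 45},
  {"xyz": [-6,40,0],"roll": 0,"grip": 45},
  {"xyz": [-6,40,0],"roll": 0,"grip": 45},
])

```text
time_s: 3.6
position: [0.3333, -0.274, 0.2228]
tcp_rot: [[-0.951, 0.309, 0.001], [0.309, 0.951, -0.001], [-0.001, -0.0, -1.0]]
force: [2.0, -0.0, -0.5]
opening: 0.448
grasp_force: 0.0
```

Call:
move_arm([
  {"xyz": [-6,40,0],"roll": 0,"grip": 45},
  {"xyz": [-6,40,0],"roll": 0,"grip": 45},
  {"xyz": [-6,40,0],"roll": 0,"grip": 45},
  {"xyz": [-6,40,0],"roll": 0,"grip": 45},
  {"xyz": [-6,40,0],"roll": 0,"grip": 45},
])

```text
time_s: 4.02
position: [0.4237, -0.0928, 0.2229]
tcp_rot: [[-0.951, 0.309, 0.001], [0.309, 0.951, -0.0], [-0.001, -0.0, -1.0]]
force: [1.2, -0.6, -0.8]
opening: 0.45
grasp_force: 0.0
```

```bash
python3 - <<'E'
from h import *
go(501.6,64.3,120,72)
E
```

```text
t 4.02 p [423.7 -92.8 222.9] psi 72.01 F [ 1.2 -0.6 -0.8] open 0.45 gf 0.0
 now-axes [-25.5 173.5 102.9]  after-turn axes [-25.6 173.5 102.9]  roll 0.0001
```

Call:
move_arm([
  {"xyz": [-6,40,0],"roll": 0,"grip": 45},
  {"xyz": [-6,40,0],"roll": 0,"grip": 45},
  {"xyz": [-6,40,0],"roll": 0,"grip": 45},
  {"xyz": [-6,40,20],"roll": 0,"grip": 45},
  {"xyz": [-1,15,30],"roll": 0,"grip": 45},
])

```text
time_s: 4.43
position: [0.5048, 0.065, 0.1766]
tcp_rot: [[-0.952, 0.305, 0.012], [0.306, 0.952, 0.0], [-0.011, 0.004, -1.0]]
force: [1.6, -0.1, -1.3]
opening: 0.447
grasp_force: 0.0
```

Call:
move_arm([
  {"xyz": [0,0,30],"roll": 0,"grip": 45},
  {"xyz": [0,0,23],"roll": 0,"grip": 45},
  {"xyz": [0,0,0],"roll": 0,"grip": 45},
])

```text
time_s: 4.68
position: [0.4963, 0.0622, 0.1174]
tcp_rot: [[-0.952, 0.308, -0.009], [0.308, 0.952, 0.001], [0.009, -0.002, -1.0]]
force: [-1.1, -0.3, -0.8]
opening: 0.452
grasp_force: 0.0
```

```bash
python3 - <<'E'
from h import *
go(501.6,64.3,9,72)
c=cam("wrist"); im,d=bot.capture("wrist"); im=im.copy()
t=np.radians(-18); R=np.array([[np.cos(t),-np.sin(t)],[np.sin(t),np.cos(t)]])
q=np.array([[70,85],[-70,85],[-70,-85],[70,-85]])@R.T+[576.6,126.7]
uv=proj(c,np.c_[q,np.full(4,24)]/1000); cv2.polylines(im,[uv.astype(int)],True,(255,0,0),1)
g=proj(c,[[.5016,.0643,.024]])[0]; cv2.circle(im,tuple(int(v) for v in g),4,(0,255,0),1)
cv2.imwrite("pics/w1.png",im[:,:,::-1])
E
```

```text
t 4.68 p [496.3  62.2 117.4] psi 72.09 F [-1.1 -0.3 -0.8] open 0.452 gf 0.0
 now-axes [ -5.3   3.8 108.3]  after-turn axes [ -4.4   3.6 108.4]  roll 0.0016
```

View pics/w1.png

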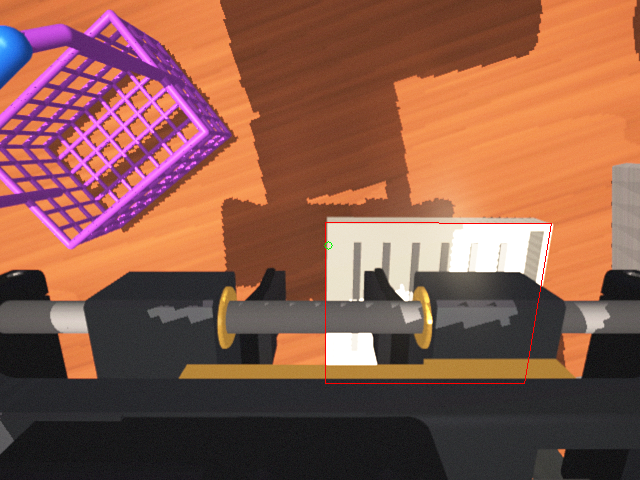

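The wrist view shows the white tray. Its left wall at column 327 lies midway between the fingers (columns 235–420), and the fitted outline agrees within about 3 mm. The purple basket at (100,140) is out of the way.

Call:
move_arm([
  {"xyz": [0,2,30],"roll": 0,"grip": 45},
  {"xyz": [0,0,30],"roll": 0,"grip": 45},
  {"xyz": [0,0,20],"roll": 0,"grip": 45},
  {"xyz": [0,0,0],"roll": 0,"grip": 45},
  {"xyz": [0,0,0],"roll": 0,"grip": 45},
])

```text
time_s: 5.15
position: [0.5007, 0.0628, 0.0419]
tcp_rot: [[-0.951, 0.309, 0.001], [0.309, 0.951, -0.0], [-0.001, 0.0, -1.0]]
force: [-0.2, 1.1, 0.2]
opening: 0.449
grasp_force: 0.0
```

```bash
python3 - <<'E'
from h import *
go(501.6,64.3,9,72)
E
```

```text
t 5.15 p [500.7  62.8  41.9] psi 71.98 F [-0.2  1.1  0.2] open 0.449 gf 0.0
 now-axes [-0.4  1.7 32.9]  after-turn axes [-0.4  1.7 32.9]  roll -0.0004
```

Call:
move_arm([
  {"xyz": [0,1.5,14],"roll": 0,"grip": 45},
  {"xyz": [0,0,10],"roll": 0,"grip": 45},
  {"xyz": [0,0,7],"roll": 0,"grip": 45},
  {"xyz": [0,0,0],"roll": 0,"grip": 45},
  {"xyz": [0,0,0],"roll": 0,"grip": 45},
])

```text
time_s: 5.57
position: [0.5007, 0.0646, 0.0106]
tcp_rot: [[-0.951, 0.309, 0.0], [0.309, 0.951, -0.0], [-0.0, 0.0, -1.0]]
force: [0.4, -0.7, 0.7]
opening: 0.451
grasp_force: 0.0
```

Call:
move_arm([
  {"xyz": [0,0,0],"roll": 0,"grip": 0},
  {"xyz": [0,0,0],"roll": 0,"grip": 0},
  {"xyz": [0,0,0],"roll": 0,"grip": 0},
  {"xyz": [0,0,0],"roll": 0,"grip": 0},
  {"xyz": [0,0,0],"roll": 0,"grip": 0},
])

```text
time_s: 5.98
position: [0.5006, 0.0647, 0.0103]
tcp_rot: [[-0.951, 0.309, 0.0], [0.309, 0.951, -0.0], [-0.0, 0.0, -1.0]]
force: [-0.3, -0.9, -0.3]
opening: 0.16
grasp_force: 0.0
```

Call:
move_arm([
  {"xyz": [0,0,0],"roll": 0,"grip": 0},
  {"xyz": [0,0,0],"roll": 0,"grip": 0},
  {"xyz": [0,0,0],"roll": 0,"grip": 0},
])

```text
time_s: 6.23
position: [0.5006, 0.0647, 0.0101]
tcp_rot: [[-0.951, 0.309, 0.0], [0.309, 0.951, 0.0], [-0.0, 0.0, -1.0]]
force: [0.2, 0.4, 0.6]
opening: 0.055
grasp_force: 30.0
```

```bash
python3 - <<'E'
from h import *
t=np.radians(-6.2); R=np.array([[np.cos(t),-np.sin(t)],[np.sin(t),np.cos(t)]]); o=np.array([700.8,272.6])
for off in ([-122,-167.5],[-125,-170.5]):
    g=R@off+o; print(g); go(g[0],g[1],10,83.8)
E
```

```text
[561.42369031 119.25563493]
t 6.23 p [500.6  64.7  10.1] psi 72.02 F [0.2 0.4 0.6] open 0.055 gf 30.0
 now-axes [-41.   70.6   0.2]  after-turn axes [-54.6  60.8   0.1]  roll -0.2056
[558.11723936 116.59718011]
t 6.23 p [500.6  64.7  10.1] psi 72.02 F [0.2 0.4 0.6] open 0.055 gf 30.0
 now-axes [-38.7  67.1   0.2]  after-turn axes [-51.6  57.8   0.1]  roll -0.2056
```

Call:
move_arm([
  {"xyz": [0,0,0],"roll": -0.05,"grip": 0},
  {"xyz": [0,0,0],"roll": -0.05,"grip": 0},
  {"xyz": [0,0,0],"roll": -0.05,"grip": 0},
  {"xyz": [0,0,0],"roll": -0.055,"grip": 0},
  {"xyz": [0,0,0],"roll": 0,"grip": 0},
])

```text
time_s: 6.65
position: [0.5013, 0.0644, 0.0102]
tcp_rot: [[-0.994, 0.108, 0.002], [0.108, 0.994, -0.0], [-0.002, -0.0, -1.0]]
force: [0.3, -0.5, 1.3]
opening: 0.052
grasp_force: 30.0
```

Call:
move_arm([
  {"xyz": [-9,10,0],"roll": 0,"grip": 0},
  {"xyz": [-11,12,0],"roll": 0,"grip": 0},
  {"xyz": [-11,12,0],"roll": 0,"grip": 0},
  {"xyz": [-9,10,0],"roll": 0,"grip": 0},
  {"xyz": [-6,8,0],"roll": 0,"grip": 0},
])

```text
time_s: 7.07
position: [0.5514, 0.1115, 0.0102]
tcp_rot: [[-0.994, 0.109, -0.002], [0.109, 0.994, -0.001], [0.002, -0.001, -1.0]]
force: [-2.3, -4.1, 5.0]
opening: 0.054
grasp_force: 30.0
```

Call:
move_arm([
  {"xyz": [-4,4,0],"roll": 0,"grip": 0},
  {"xyz": [-1,1,0],"roll": 0,"grip": 0},
  {"xyz": [0,0,0],"roll": 0,"grip": 0},
  {"xyz": [0,0,0],"roll": 0,"grip": 0},
])

```text
time_s: 7.4
position: [0.5568, 0.116, 0.0102]
tcp_rot: [[-0.994, 0.109, -0.001], [0.109, 0.994, 0.0], [0.001, 0.0, -1.0]]
force: [-2.0, 0.2, 3.9]
opening: 0.053
grasp_force: 30.0
```

```bash
python3 - <<'E'
from h import *
go(561.4,119.3,10,83.8)
E
```

```text
t 7.4 p [556.8 116.   10.2] psi 83.74 F [-2.   0.2  3.9] open 0.053 gf 30.0
 now-axes [-4.2  3.8  0.2]  after-turn axes [-4.2  3.8  0.2]  roll -0.0011
```

Call:
move_arm([
  {"xyz": [-2,0,0],"roll": 0,"grip": 0},
  {"xyz": [-1,0,0],"roll": 0,"grip": 0},
  {"xyz": [-1,0,0],"roll": 0,"grip": 0},
  {"xyz": [0,0,0],"roll": 0,"grip": 0},
])

```text
time_s: 7.73
position: [0.5579, 0.1155, 0.0101]
tcp_rot: [[-0.994, 0.108, -0.007], [0.108, 0.994, 0.0], [0.007, -0.001, -1.0]]
force: [-6.3, 1.0, 9.1]
opening: 0.052
grasp_force: 30.0
```

Call:
move_arm([
  {"xyz": [0,2,0],"roll": 0,"grip": 0},
  {"xyz": [0,1,0],"roll": 0,"grip": 0},
  {"xyz": [0,1,0],"roll": 0,"grip": 0},
  {"xyz": [0,0,0],"roll": 0,"grip": 0},
])

```text
time_s: 8.07
position: [0.5605, 0.1187, 0.0102]
tcp_rot: [[-0.994, 0.109, -0.002], [0.109, 0.994, -0.001], [0.002, -0.001, -1.0]]
force: [-3.4, -3.0, 6.3]
opening: 0.055
grasp_force: 30.0
```

Call:
move_arm([
  {"xyz": [-1,0,0],"roll": 0,"grip": 0},
  {"xyz": [-1,0,0],"roll": 0,"grip": 0},
  {"xyz": [0,0,0],"roll": 0,"grip": 0},
  {"xyz": [0,0,0],"roll": 0,"grip": 0},
])

```text
time_s: 8.4
position: [0.5607, 0.1186, 0.0102]
tcp_rot: [[-0.994, 0.109, -0.006], [0.109, 0.994, -0.0], [0.006, -0.001, -1.0]]
force: [-6.4, -1.8, 8.4]
opening: 0.055
grasp_force: 30.0
```

Call:
move_arm([
  {"xyz": [0,1,0],"roll": 0,"grip": 0},
  {"xyz": [0,1,0],"roll": 0,"grip": 0},
  {"xyz": [0,0,0],"roll": 0,"grip": 0},
  {"xyz": [0,0,0],"roll": 0,"grip": 0},
])

```text
time_s: 8.73
position: [0.5614, 0.1198, 0.0102]
tcp_rot: [[-0.994, 0.109, -0.005], [0.109, 0.994, -0.001], [0.005, -0.002, -1.0]]
force: [-4.9, -5.0, 8.1]
opening: 0.054
grasp_force: 30.0
```

Call:
move_arm([
  {"xyz": [-1,0,0],"roll": 0,"grip": 0},
  {"xyz": [-1,0,0],"roll": 0,"grip": 0},
  {"xyz": [0,0,0],"roll": 0,"grip": 0},
  {"xyz": [0,0,0],"roll": 0,"grip": 0},
])

```text
time_s: 9.07
position: [0.5614, 0.1198, 0.0101]
tcp_rot: [[-0.994, 0.109, -0.009], [0.109, 0.994, -0.001], [0.009, -0.002, -1.0]]
force: [-7.9, -3.6, 10.5]
opening: 0.052
grasp_force: 30.0
```

Call:
move_arm([
  {"xyz": [0,1,0],"roll": 0,"grip": 0},
  {"xyz": [0,1,0],"roll": 0,"grip": 0},
  {"xyz": [0,0,0],"roll": 0,"grip": 0},
  {"xyz": [0,0,0],"roll": 0,"grip": 0},
])

```text
time_s: 9.4
position: [0.5615, 0.1205, 0.0101]
tcp_rot: [[-0.994, 0.108, -0.01], [0.108, 0.994, -0.003], [0.009, -0.004, -1.0]]
force: [-9.0, -8.4, 9.6]
opening: 0.055
grasp_force: 30.0
```

Call:
move_arm([
  {"xyz": [-2,2,0],"roll": 0,"grip": 0},
  {"xyz": [-2,2,0],"roll": 0,"grip": 0},
  {"xyz": [0,0,0],"roll": 0,"grip": 0},
  {"xyz": [0,0,0],"roll": 0,"grip": 0},
])

```text
time_s: 9.73
position: [0.5616, 0.1209, 0.0101]
tcp_rot: [[-0.994, 0.105, -0.02], [0.105, 0.994, -0.008], [0.019, -0.01, -1.0]]
force: [-15.1, -20.7, 17.8]
opening: 0.052
grasp_force: 30.0
```

```bash
cat > tr.py <<'E'
from h import *
im,d=bot.capture("top"); c=cam("top"); cv2.imwrite("pics/t2.png",cv2.resize(im[130:310,180:360,::-1],(600,600),interpolation=cv2.INTER_CUBIC)); np.savez("top2.npz",im=im,d=d)
P,uv=cloud(c,np.ones(d.shape,bool),d); P*=1000
hsv=cv2.cvtColor(im,cv2.COLOR_RGB2HSV)[uv[:,1],uv[:,0]].astype(int)
t=np.radians(-6.2); R=np.array([[np.cos(t),-np.sin(t)],[np.sin(t),np.cos(t)]])
S=(P[:,:2]-[700.8,272.6])@R
m=(P[:,2]>19)&(P[:,2]<28)&(hsv[:,1]<60)&(S[:,0]<-1.5)&(S[:,0]>-170)&(S[:,1]<-2)&(S[:,1]>-190)
q=S[m]; r=cv2.minAreaRect(q.astype(np.float32)); print(m.sum(),r)
# outer edges of -x and -y walls
for lo,hi in((-160,-125),(-125,-90),(-90,-50),(-50,-10)):
    a=q[(q[:,1]>lo)&(q[:,1]<hi)]; print("y",lo,np.percentile(a[:,0],[1,5]).round(1),end=" ")
    b=q[(q[:,0]>lo*.85)&(q[:,0]<hi*.85)]; print("x",lo*.85,np.percentile(b[:,1],[1,5]).round(1) if len(b) else None)
E
python3 tr.py
```

```text
158 ((-70.21408081054688, -85.7679443359375), (137.19754028320312, 166.9391326904297), 0.13679058849811554)
y -160 [-4.5 -4.4] x -136.0 [-36.9 -35.1]
y -125 [-4.  -3.9] x -106.25 [-3.8 -3.8]
y -90 [-4.2 -4. ] x -76.5 [-4.9 -4.3]
y -50 [-138.9 -138.3] x -42.5 [-169.1 -168.9]
```

View pics/t2.png

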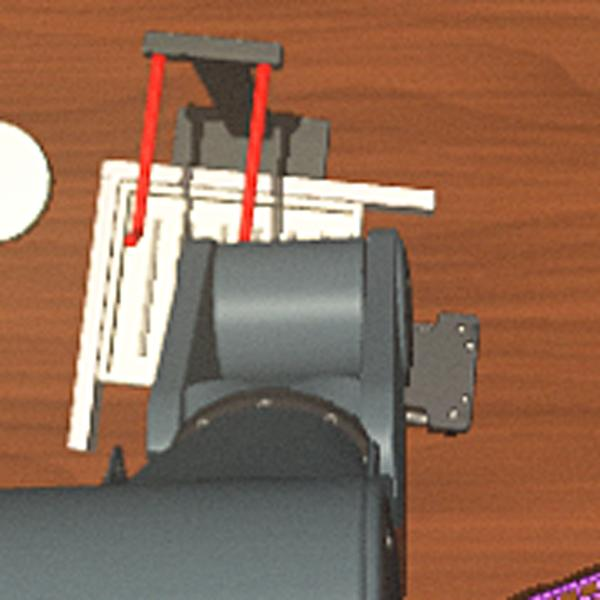

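The tray sits in the corner, with only a thin even gap line at the far rail (row ~185) and the side rail (column ~110). Now I take off most of the preload and release.

Call:
move_arm([
  {"xyz": [4,-3,0],"roll": 0,"grip": 0},
  {"xyz": [3,-1,0],"roll": 0,"grip": 25},
  {"xyz": [0,0,0],"roll": 0,"grip": 40},
  {"xyz": [0,0,0],"roll": 0,"grip": 40},
  {"xyz": [0,0,0],"roll": 0,"grip": 40},
])

```text
time_s: 10.2
position: [0.5641, 0.1235, 0.0099]
tcp_rot: [[-0.994, 0.109, 0.001], [0.109, 0.994, 0.0], [-0.001, 0.001, -1.0]]
force: [-0.4, -0.6, 0.4]
opening: 0.275
grasp_force: 0.0
```

Call:
move_arm([
  {"xyz": [0,0,-8],"roll": 0,"grip": 40},
  {"xyz": [0,0,-15],"roll": 0,"grip": 40},
  {"xyz": [0,0,-20],"roll": 0,"grip": 40},
  {"xyz": [0,0,0],"roll": 0,"grip": 40},
])

```text
time_s: 10.53
position: [0.566, 0.1238, 0.0564]
tcp_rot: [[-0.994, 0.108, 0.007], [0.108, 0.994, 0.0], [-0.007, 0.001, -1.0]]
force: [0.2, 0.1, -0.1]
opening: 0.393
grasp_force: 0.0
```

```bash
python3 - <<'E'
from h import *
t=np.radians(-6.2); R=np.array([[np.cos(t),-np.sin(t)],[np.sin(t),np.cos(t)]]); o=np.array([700.8,272.6])
s=bot.read_state(); print("tool in station",((np.array(s["position"][:2])*1000-o)@R).round(1))
g=R@[-115,-215]+o; go(*g,70,83.8); go(514,-329,230,28.6)
E
```

```text
tool in station [-117.9 -162.5]
t 10.53 p [566.  123.8  56.4] psi 83.8 F [ 0.2  0.1 -0.1] open 0.393 gf 0.0
 now-axes [ -3.  -52.5 -13.6]  after-turn axes [ -2.9 -52.5 -13.6]  roll 0.0
t 10.53 p [566.  123.8  56.4] psi 83.8 F [ 0.2  0.1 -0.1] open 0.393 gf 0.0
 now-axes [   1.6 -455.6 -174.1]  after-turn axes [-372.6 -262.4 -173.6]  roll 0.9634
```

Call:
move_arm([
  {"xyz": [10,-35,0],"roll": 0,"grip": 60},
  {"xyz": [5,-40,-20],"roll": 0,"grip": 60},
  {"xyz": [0,-40,-36],"roll": 0,"grip": 60},
  {"xyz": [0,-40,-36],"roll": 0,"grip": 60},
  {"xyz": [0,-40,-36],"roll": 0,"grip": 60},
])

```text
time_s: 10.95
position: [0.5302, -0.0402, 0.156]
tcp_rot: [[-0.994, 0.108, -0.001], [0.108, 0.994, 0.0], [0.001, 0.0, -1.0]]
force: [0.8, -1.0, -0.0]
opening: 0.588
grasp_force: 0.0
```

Call:
move_arm([
  {"xyz": [0,0,-36],"roll": 0.12,"grip": 60},
  {"xyz": [0,0,-10],"roll": 0.12,"grip": 60},
  {"xyz": [0,0,0],"roll": 0.12,"grip": 60},
  {"xyz": [0,0,0],"roll": 0.12,"grip": 60},
  {"xyz": [0,0,0],"roll": 0.12,"grip": 60},
])

```text
time_s: 11.37
position: [0.5311, -0.0392, 0.2018]
tcp_rot: [[-0.755, 0.655, 0.002], [0.655, 0.755, -0.0], [-0.001, 0.001, -1.0]]
force: [-0.7, -0.2, 0.0]
opening: 0.602
grasp_force: 0.0
```

Call:
move_arm([
  {"xyz": [0,0,0],"roll": 0.12,"grip": 60},
  {"xyz": [0,0,0],"roll": 0.12,"grip": 60},
  {"xyz": [0,0,0],"roll": 0.123,"grip": 60},
  {"xyz": [0,0,0],"roll": 0,"grip": 60},
])

```text
time_s: 11.7
position: [0.5309, -0.0389, 0.2012]
tcp_rot: [[-0.477, 0.879, 0.0], [0.879, 0.477, 0.0], [-0.0, 0.0, -1.0]]
force: [-0.2, -0.3, 0.1]
opening: 0.602
grasp_force: 0.0
```

```bash
python3 tr.py; python3 - <<'E'
from h import *
go(514,-329,230,28.6)
im=np.load("top2.npz")["im"]
E
```

```text
385 ((-70.41423797607422, -85.84500122070312), (137.7227020263672, 167.63392639160156), 0.015877537429332733)
y -160 [-138.9 -138.6] x -136.0 [-169.  -168.7]
y -125 [-139.2 -139.1] x -106.25 [-169.4 -169.2]
y -90 [-138.9 -138.7] x -76.5 [-169.5 -169.3]
y -50 [-139.2 -139. ] x -42.5 [-169.6 -169. ]
t 11.75 p [530.8 -38.9 201.1] psi 28.76 F [-0.5  0.2  0.3] open 0.603 gf 0.0
 now-axes [-246.2 -154.3  -28.9]  after-turn axes [-246.6 -153.6  -28.9]  roll 0.0027
```

View pics/t2.png

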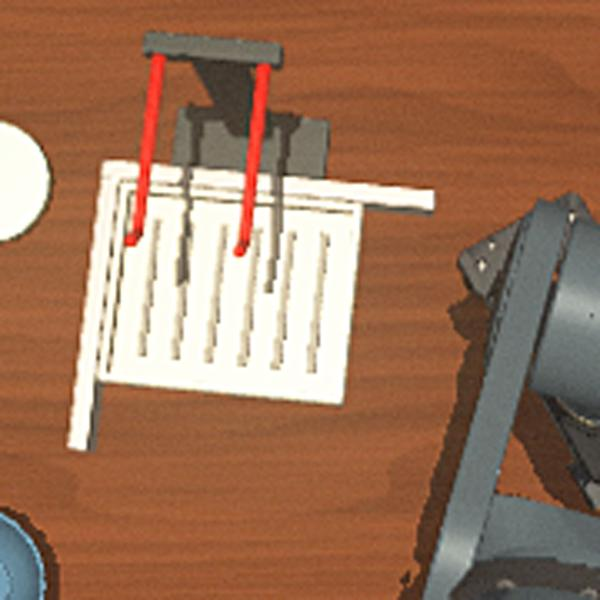

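The tray outline stays flush with both rails: its far edges measure −139 and −169 mm, and it is square within 0.3°. On to the basket.

Call:
move_arm([
  {"xyz": [-38,-24,0],"roll": 0.0027,"grip": 60},
  {"xyz": [-38,-24,0],"roll": 0,"grip": 60},
  {"xyz": [-38,-24,0],"roll": 0,"grip": 60},
  {"xyz": [-38,-24,0],"roll": 0,"grip": 60},
  {"xyz": [-38,-24,0],"roll": 0,"grip": 60},
])

```text
time_s: 12.17
position: [0.5167, -0.2487, 0.2012]
tcp_rot: [[-0.48, 0.877, 0.0], [0.877, 0.48, -0.0], [-0.0, 0.0, -1.0]]
force: [0.6, -0.1, 0.8]
opening: 0.604
grasp_force: 0.0
```

Call:
move_arm([
  {"xyz": [-36,-22,0],"roll": 0,"grip": 60},
  {"xyz": [-20,-11,0],"roll": 0,"grip": 60},
  {"xyz": [0,0,0],"roll": 0,"grip": 60},
  {"xyz": [0,0,0],"roll": 0,"grip": 60},
  {"xyz": [0,0,0],"roll": 0,"grip": 60},
])

```text
time_s: 12.58
position: [0.5142, -0.3104, 0.2008]
tcp_rot: [[-0.478, 0.879, -0.001], [0.879, 0.478, 0.002], [0.002, -0.0, -1.0]]
force: [0.3, -0.1, -0.1]
opening: 0.597
grasp_force: 0.0
```

```bash
python3 - <<'E'
from h import *
go(514.5,-329,131,28.4)
c=cam("wrist"); im,d=bot.capture("wrist"); im=im.copy()
t=np.radians(118.4); u=np.array([np.cos(t),np.sin(t)])*.048
q=proj(c,[[.5145+u[0],-.329+u[1],.15],[.5145-u[0],-.329-u[1],.15],[.5145,-.329,.15]])
cv2.line(im,tuple(map(int,q[0])),tuple(map(int,q[1])),(255,0,0),1); cv2.circle(im,tuple(map(int,q[2])),5,(0,255,0),1)
cv2.imwrite("pics/w2.png",im[:,:,::-1])
E
```

```text
t 12.58 p [ 514.2 -310.4  200.8] psi 28.53 F [ 0.3 -0.1 -0.1] open 0.597 gf 0.0
 now-axes [-16.6  -8.6  69.8]  after-turn axes [-16.5  -8.6  69.8]  roll 0.0022
```

View pics/w2.png

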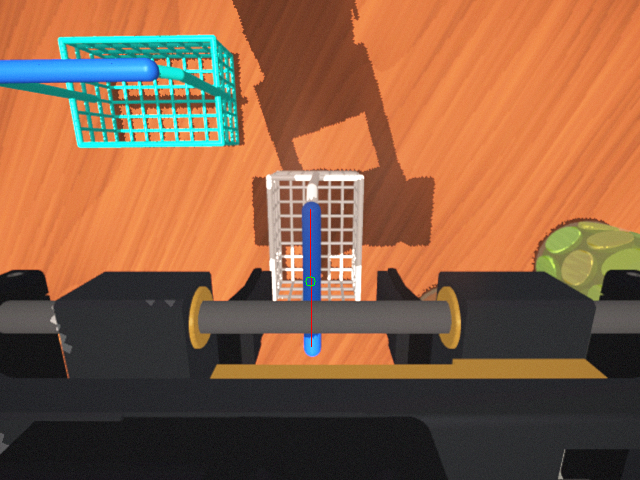

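The wrist view shows the steel basket's blue bar from (312,203) to (312,352). My estimate lies right on it, so I descend and grip.

Call:
move_arm([
  {"xyz": [-16.5,-8.5,0],"roll": 0,"grip": 60},
  {"xyz": [0,0,25],"roll": 0,"grip": 60},
  {"xyz": [0,0,30],"roll": 0,"grip": 60},
  {"xyz": [0,0,15],"roll": 0,"grip": 60},
  {"xyz": [0,0,0],"roll": 0,"grip": 60},
])

```text
time_s: 13.05
position: [0.513, -0.3261, 0.1276]
tcp_rot: [[-0.479, 0.878, -0.006], [0.878, 0.479, 0.006], [0.009, -0.003, -1.0]]
force: [-0.6, 0.7, -0.1]
opening: 0.599
grasp_force: 0.0
```

Call:
move_arm([
  {"xyz": [0,0,0],"roll": 0,"grip": 0},
  {"xyz": [0,0,0],"roll": 0,"grip": 0},
  {"xyz": [0,0,0],"roll": 0,"grip": 0},
  {"xyz": [0,0,0],"roll": 0,"grip": 0},
  {"xyz": [0,0,0],"roll": 0,"grip": 0},
])

```text
time_s: 13.47
position: [0.5156, -0.3304, 0.1325]
tcp_rot: [[-0.476, 0.879, 0.002], [0.879, 0.476, -0.002], [-0.002, 0.001, -1.0]]
force: [-0.8, 0.3, 0.4]
opening: 0.306
grasp_force: 0.0
```

Call:
move_arm([
  {"xyz": [0,0,0],"roll": 0,"grip": 0},
  {"xyz": [0,0,0],"roll": 0,"grip": 0},
  {"xyz": [0,0,0],"roll": 0,"grip": 0},
  {"xyz": [0,0,0],"roll": 0,"grip": 0},
  {"xyz": [0,0,0],"roll": 0,"grip": 0},
])

```text
time_s: 13.88
position: [0.5153, -0.3301, 0.1316]
tcp_rot: [[-0.476, 0.879, 0.001], [0.879, 0.476, -0.0], [-0.001, 0.001, -1.0]]
force: [0.4, 1.0, 3.1]
opening: 0.127
grasp_force: 30.0
```

Call:
move_arm([
  {"xyz": [0,0,-10],"roll": 0,"grip": 0},
  {"xyz": [0,0,-20],"roll": 0,"grip": 0},
  {"xyz": [0,0,-30],"roll": 0,"grip": 0},
  {"xyz": [0,0,-30],"roll": 0,"grip": 0},
  {"xyz": [0,0,-18],"roll": 0,"grip": 0},
])

```text
time_s: 14.3
position: [0.5154, -0.3307, 0.2422]
tcp_rot: [[-0.476, 0.879, 0.002], [0.879, 0.476, -0.002], [-0.003, 0.001, -1.0]]
force: [0.5, 0.0, -1.0]
opening: 0.124
grasp_force: 30.0
```

Call:
move_arm([
  {"xyz": [0,0,0],"roll": 0.12,"grip": 0},
  {"xyz": [0,0,0],"roll": 0.12,"grip": 0},
  {"xyz": [0,0,0],"roll": 0.12,"grip": 0},
  {"xyz": [0,0,0],"roll": 0.12,"grip": 0},
  {"xyz": [0,0,0],"roll": 0.12,"grip": 0},
])

```text
time_s: 14.72
position: [0.5142, -0.3297, 0.2391]
tcp_rot: [[0.109, 0.994, -0.002], [0.994, -0.109, 0.001], [0.001, -0.002, -1.0]]
force: [-0.6, -0.4, -2.5]
opening: 0.122
grasp_force: 30.0
```

```bash
python3 - <<'E'
from h import *
t=np.radians(-6.2); R=np.array([[np.cos(t),-np.sin(t)],[np.sin(t),np.cos(t)]]); o=np.array([700.8,272.6])
for off in([-130,-84],[-45,-84]):
    g=R@off+o; print(g); go(*g,240,-6.2)
E
```

```text
[562.4884288  203.13123527]
t 14.72 p [ 514.2 -329.7  239.1] psi -6.28 F [-0.6 -0.4 -2.5] open 0.122 gf 30.0
 now-axes [534.9 -10.4  -0.6]  after-turn axes [535.   -9.6  -0.9]  roll -0.0015
[646.99126074 193.95129003]
t 14.72 p [ 514.2 -329.7  239.1] psi -6.28 F [-0.6 -0.4 -2.5] open 0.122 gf 30.0
 now-axes [535.1  74.6  -0.7]  after-turn axes [535.   75.4  -0.9]  roll -0.0015
```

Call:
move_arm([
  {"xyz": [20,-1,0],"roll": 0,"grip": 0},
  {"xyz": [36,-1,0],"roll": 0,"grip": 0},
  {"xyz": [36,-1,0],"roll": 0,"grip": 0},
  {"xyz": [36,-1,0],"roll": 0,"grip": 0},
  {"xyz": [36,-1,0],"roll": 0,"grip": 0},
])

```text
time_s: 15.13
position: [0.5261, -0.1649, 0.2391]
tcp_rot: [[0.104, 0.995, -0.001], [0.995, -0.104, 0.0], [0.0, -0.002, -1.0]]
force: [0.9, 0.8, -1.6]
opening: 0.125
grasp_force: 30.0
```

Call:
move_arm([
  {"xyz": [36,-1,0],"roll": 0,"grip": 0},
  {"xyz": [36,-1,0],"roll": 0,"grip": 0},
  {"xyz": [36,-1,0],"roll": 0,"grip": 0},
  {"xyz": [36,-1,0],"roll": 0,"grip": 0},
  {"xyz": [36,-1,0],"roll": 0,"grip": 0},
])

```text
time_s: 15.55
position: [0.5398, 0.0147, 0.2393]
tcp_rot: [[0.104, 0.995, -0.001], [0.995, -0.104, -0.0], [-0.0, -0.001, -1.0]]
force: [1.0, -0.7, -2.2]
opening: 0.127
grasp_force: 30.0
```

Call:
move_arm([
  {"xyz": [36,0,0],"roll": 0,"grip": 0},
  {"xyz": [36,0,0],"roll": 0,"grip": 0},
  {"xyz": [36,0,0],"roll": 0,"grip": 0},
  {"xyz": [36,0,0],"roll": 0,"grip": 0},
  {"xyz": [20,0,0],"roll": 0,"grip": 0},
])

```text
time_s: 15.97
position: [0.557, 0.18, 0.2392]
tcp_rot: [[0.101, 0.995, -0.001], [0.995, -0.101, 0.002], [0.002, -0.001, -1.0]]
force: [0.3, 1.7, -1.7]
opening: 0.127
grasp_force: 30.0
```

Call:
move_arm([
  {"xyz": [4,0,0],"roll": 0,"grip": 0},
  {"xyz": [0,0,0],"roll": 0,"grip": 0},
  {"xyz": [0,0,0],"roll": 0,"grip": 0},
  {"xyz": [0,0,0],"roll": 0,"grip": 0},
])

```text
time_s: 16.3
position: [0.5577, 0.1788, 0.2391]
tcp_rot: [[0.105, 0.994, -0.001], [0.994, -0.105, -0.001], [-0.001, -0.001, -1.0]]
force: [-0.3, 0.2, -2.5]
opening: 0.127
grasp_force: 30.0
```

```bash
python3 - <<'E'
from h import *
t=np.radians(-6.2); R=np.array([[np.cos(t),-np.sin(t)],[np.sin(t),np.cos(t)]]); o=np.array([700.8,272.6])
g=R@[-45,-84]+o; go(*g,240,-6.2)
np.set_printoptions(precision=1,suppress=True)
ims=[]
for n in("top","side"):
    im,d=bot.capture(n); c=cam(n); P,uv=cloud(c,np.ones(d.shape,bool),d); P*=1000
    hsv=cv2.cvtColor(im,cv2.COLOR_RGB2HSV)[uv[:,1],uv[:,0]].astype(int); S=(P[:,:2]-o)@R
    near=(abs(S[:,0]+50)<180)&(abs(S[:,1]+85)<120)
    bl=(abs(hsv[:,0]-110)<12)&(hsv[:,1]>120)&(P[:,2]>200)&near
    red=((hsv[:,0]<8)|(hsv[:,0]>172))&(hsv[:,1]>150)&near&(P[:,2]>185)
    for nm,m in(("bar",bl),("red",red)):
        if m.sum()>5: print(n,nm,m.sum(),"S x",np.percentile(S[m,0],[2,50,98]),"y",np.percentile(S[m,1],[2,25,50,75,98]),"z",np.percentile(P[m,2],[5,50,95]))
    ims.append(im)
cv2.imwrite("pics/s3.png",cv2.resize(ims[1][140:340,150:390,::-1],(720,600),interpolation=cv2.INTER_CUBIC))
E
```

```text
t 16.3 p [557.7 178.8 239.1] psi -6.02 F [-0.3  0.2 -2.5] open 0.127 gf 30.0
 now-axes [24.5 87.2 -1.1]  after-turn axes [24.7 87.1 -0.9]  roll 0.0032
top bar 59 S x [-138.2 -134.2 -129.3] y [-161.1 -156.1 -150.4 -145.  -140.5] z [256.9 261.2 264.2]
top red 187 S x [-5.1 19.9 43.2] y [-120.3 -117.1 -112.9  -54.   -50. ] z [202.8 206.3 210.2]
side bar 103 S x [-138.9 -134.7 -129.7] y [-99.1 -88.8 -77.8 -66.3 -56.6] z [257.3 261.2 264.3]
side red 347 S x [-75.3 -19.6  43.6] y [-118.1 -113.5  -54.4  -50.   -47.1] z [203.  207.2 220.5]
```

View pics/s3.png

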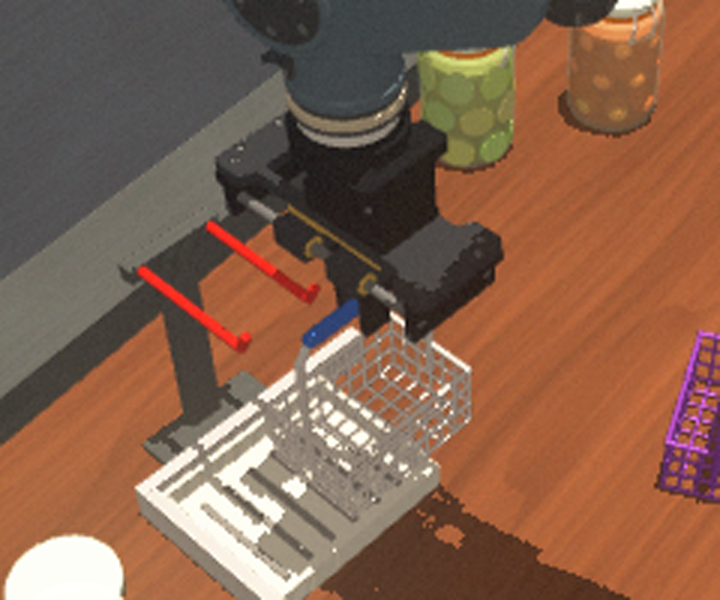

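The side view shows the bar (330,322) about 24 mm short sideways of the prongs' midline, and clear above the prong ends at (240,342) and (312,293). I align it sideways, then go in over the ends.

Call:
move_arm([
  {"xyz": [10,0,0],"roll": 0,"grip": 0},
  {"xyz": [10,0,0],"roll": 0,"grip": 0},
  {"xyz": [4.5,0,0],"roll": 0.003,"grip": 0},
  {"xyz": [0,0,0],"roll": 0,"grip": 0},
  {"xyz": [0,10,0],"roll": 0,"grip": 0},
])

```text
time_s: 16.82
position: [0.5685, 0.2043, 0.239]
tcp_rot: [[0.105, 0.995, -0.003], [0.995, -0.105, -0.0], [-0.001, -0.003, -1.0]]
force: [-1.0, -0.2, -2.4]
opening: 0.128
grasp_force: 30.0
```

Call:
move_arm([
  {"xyz": [0,18,0],"roll": 0,"grip": 0},
  {"xyz": [0,20,0],"roll": 0,"grip": 0},
  {"xyz": [0,20,0],"roll": 0,"grip": 0},
  {"xyz": [0,14,0],"roll": 0,"grip": 0},
  {"xyz": [0,5,0],"roll": 0,"grip": 0},
])

```text
time_s: 17.23
position: [0.6503, 0.1944, 0.239]
tcp_rot: [[0.108, 0.994, 0.003], [0.994, -0.108, -0.0], [-0.0, 0.003, -1.0]]
force: [0.7, -0.5, -2.4]
opening: 0.127
grasp_force: 30.0
```

Call:
move_arm([
  {"xyz": [0,0,0],"roll": 0,"grip": 0},
  {"xyz": [0,0,0],"roll": 0,"grip": 0},
  {"xyz": [0,0,0],"roll": 0,"grip": 0},
])

```text
time_s: 17.48
position: [0.6459, 0.1954, 0.2389]
tcp_rot: [[0.106, 0.994, -0.002], [0.994, -0.106, -0.0], [-0.0, -0.002, -1.0]]
force: [-0.0, -0.0, -1.4]
opening: 0.127
grasp_force: 30.0
```

```bash
python3 - <<'E'
from h import *
t=np.radians(-6.2); R=np.array([[np.cos(t),-np.sin(t)],[np.sin(t),np.cos(t)]]); o=np.array([700.8,272.6])
g=R@[-45,-84]+o; go(*g,197,-6.2)
E
```

```text
t 17.48 p [645.9 195.4 238.9] psi -6.1 F [-0.  -0.  -1.4] open 0.127 gf 30.0
 now-axes [-1.3  1.3 41.9]  after-turn axes [-1.3  1.3 41.9]  roll 0.0017
```

Lower to contact, watching the force.

Call:
move_arm([
  {"xyz": [-1,1,12],"roll": 0,"grip": 0},
  {"xyz": [0,0,12],"roll": 0,"grip": 0},
  {"xyz": [0,0,8],"roll": 0,"grip": 0},
  {"xyz": [0,0,5],"roll": 0,"grip": 0},
  {"xyz": [0,0,0],"roll": 0,"grip": 0},
])

```text
time_s: 17.9
position: [0.6463, 0.1941, 0.1997]
tcp_rot: [[0.106, 0.994, -0.005], [0.994, -0.106, -0.001], [-0.001, -0.005, -1.0]]
force: [-0.3, -0.1, -2.6]
opening: 0.128
grasp_force: 30.0
```

Call:
move_arm([
  {"xyz": [0,0,2],"roll": 0,"grip": 0},
  {"xyz": [0,0,2],"roll": 0,"grip": 0},
  {"xyz": [0,0,0],"roll": 0,"grip": 0},
])

```text
time_s: 18.15
position: [0.6481, 0.1943, 0.1982]
tcp_rot: [[0.106, 0.994, 0.0], [0.994, -0.106, 0.0], [0.0, 0.0, -1.0]]
force: [0.2, 0.4, -2.4]
opening: 0.126
grasp_force: 30.0
```

Call:
move_arm([
  {"xyz": [0,0,1],"roll": 0,"grip": 0},
  {"xyz": [0,0,1],"roll": 0,"grip": 0},
  {"xyz": [0,0,0],"roll": 0,"grip": 0},
])

```text
time_s: 18.4
position: [0.6483, 0.1943, 0.1965]
tcp_rot: [[0.107, 0.994, 0.001], [0.994, -0.107, 0.0], [0.0, 0.001, -1.0]]
force: [0.1, 0.9, -2.3]
opening: 0.128
grasp_force: 30.0
```

Call:
move_arm([
  {"xyz": [0,0,1],"roll": 0,"grip": 0},
  {"xyz": [0,0,1],"roll": 0,"grip": 0},
  {"xyz": [0,0,0],"roll": 0,"grip": 0},
])

```text
time_s: 18.65
position: [0.6484, 0.1943, 0.1962]
tcp_rot: [[0.106, 0.994, 0.002], [0.994, -0.106, 0.0], [0.0, 0.002, -1.0]]
force: [-2.2, -1.5, 4.5]
opening: 0.123
grasp_force: 30.0
```

Call:
move_arm([
  {"xyz": [0,0,1],"roll": 0,"grip": 0},
  {"xyz": [0,0,0],"roll": 0,"grip": 0},
])

```text
time_s: 18.82
position: [0.6484, 0.1943, 0.196]
tcp_rot: [[0.106, 0.994, 0.002], [0.994, -0.106, 0.0], [0.0, 0.002, -1.0]]
force: [-3.3, -1.3, 8.6]
opening: 0.125
grasp_force: 30.0
```

Contact comes at the expected height. I ease off and open gently.

Call:
move_arm([
  {"xyz": [0,0,-1],"roll": 0,"grip": 0},
  {"xyz": [0,0,0],"roll": 0,"grip": 14},
  {"xyz": [0,0,0],"roll": 0,"grip": 20},
  {"xyz": [0,0,0],"roll": 0,"grip": 30},
  {"xyz": [0,0,0],"roll": 0,"grip": 45},
])

```text
time_s: 19.23
position: [0.648, 0.1942, 0.1938]
tcp_rot: [[0.107, 0.994, -0.0], [0.994, -0.107, 0.0], [-0.0, -0.0, -1.0]]
force: [0.3, -0.5, -0.2]
opening: 0.274
grasp_force: 0.0
```

Call:
move_arm([
  {"xyz": [0,0,0],"roll": 0,"grip": 45},
  {"xyz": [0,0,0],"roll": 0,"grip": 45},
  {"xyz": [0,0,0],"roll": 0,"grip": 45},
  {"xyz": [0,0,0],"roll": 0,"grip": 45},
  {"xyz": [0,0,0],"roll": 0,"grip": 45},
])

```text
time_s: 19.65
position: [0.648, 0.1942, 0.1941]
tcp_rot: [[0.107, 0.994, -0.0], [0.994, -0.107, -0.0], [-0.0, -0.0, -1.0]]
force: [0.2, 0.3, -0.0]
opening: 0.443
grasp_force: 0.0
```

Call:
move_arm([
  {"xyz": [0,0,-5],"roll": 0,"grip": 45},
  {"xyz": [0,0,-10],"roll": 0,"grip": 45},
  {"xyz": [0,0,-15],"roll": 0,"grip": 45},
  {"xyz": [0,0,-25],"roll": 0,"grip": 45},
  {"xyz": [0,0,-30],"roll": 0,"grip": 45},
])

```text
time_s: 20.07
position: [0.647, 0.1941, 0.2793]
tcp_rot: [[0.107, 0.994, -0.003], [0.994, -0.107, -0.0], [-0.001, -0.003, -1.0]]
force: [0.3, -0.6, -0.6]
opening: 0.452
grasp_force: 0.0
```

Call:
move_arm([
  {"xyz": [-20,0,0],"roll": 0,"grip": 45},
  {"xyz": [-40,0,0],"roll": 0,"grip": 45},
  {"xyz": [-40,-10,0],"roll": 0,"grip": 45},
  {"xyz": [-40,-10,0],"roll": 0,"grip": 45},
  {"xyz": [-40,-10,0],"roll": 0,"grip": 45},
])

```text
time_s: 20.48
position: [0.5986, 0.0171, 0.2805]
tcp_rot: [[0.106, 0.994, 0.002], [0.994, -0.106, -0.0], [-0.0, 0.002, -1.0]]
force: [0.4, 0.2, 0.7]
opening: 0.452
grasp_force: 0.0
```

Call:
move_arm([
  {"xyz": [-40,-10,0],"roll": 0,"grip": 45},
  {"xyz": [-20,0,0],"roll": 0,"grip": 45},
  {"xyz": [0,0,0],"roll": 0,"grip": 45},
  {"xyz": [0,0,0],"roll": 0,"grip": 45},
  {"xyz": [0,0,0],"roll": 0,"grip": 45},
])

```text
time_s: 20.9
position: [0.583, -0.0396, 0.2801]
tcp_rot: [[0.107, 0.994, 0.001], [0.994, -0.107, 0.0], [0.001, 0.001, -1.0]]
force: [0.5, 0.6, -0.7]
opening: 0.451
grasp_force: 0.0
```

```bash
python3 tr.py; python3 - <<'E'
from h import *
np.set_printoptions(precision=1,suppress=True)
t=np.radians(-6.2); R=np.array([[np.cos(t),-np.sin(t)],[np.sin(t),np.cos(t)]]); o=np.array([700.8,272.6])
for n in("top","side"):
    im,d=bot.capture(n); c=cam(n); P,uv=cloud(c,np.ones(d.shape,bool),d); P*=1000
    hsv=cv2.cvtColor(im,cv2.COLOR_RGB2HSV)[uv[:,1],uv[:,0]].astype(int); S=(P[:,:2]-o)@R
    m=(abs(hsv[:,0]-110)<12)&(hsv[:,1]>120)&(P[:,2]>150)&(abs(S[:,0]+50)<180)&(abs(S[:,1]+85)<120)
    print(n,m.sum(),"S x",np.percentile(S[m,0],[2,50,98]),"y",np.percentile(S[m,1],[2,50,98]),"z",np.percentile(P[m,2],[5,50,95]))
cv2.imwrite("pics/s4.png",cv2.resize(im[140:340,150:390,::-1],(720,600),interpolation=cv2.INTER_CUBIC))
E
```

```text
310 ((-70.56218719482422, -85.93447875976562), (137.587158203125, 167.36183166503906), 0.018823111429810524)
y -160 [-139.2 -138.8] x -136.0 [-169.4 -168.9]
y -125 [-139.3 -139. ] x -106.25 [-169.3 -168.8]
y -90 [-138.9 -138.7] x -76.5 [-169.5 -169.4]
y -50 [-139.1 -138.8] x -42.5 [-169.6 -169.4]
top 253 S x [-50.  -46.1 -41.2] y [-134.6  -86.4  -35.9] z [214.7 218.1 221.8]
side 219 S x [-51.2 -46.8 -40.7] y [-132.1  -80.5  -32.5] z [213.8 218.  221.5]
```

View pics/s4.png

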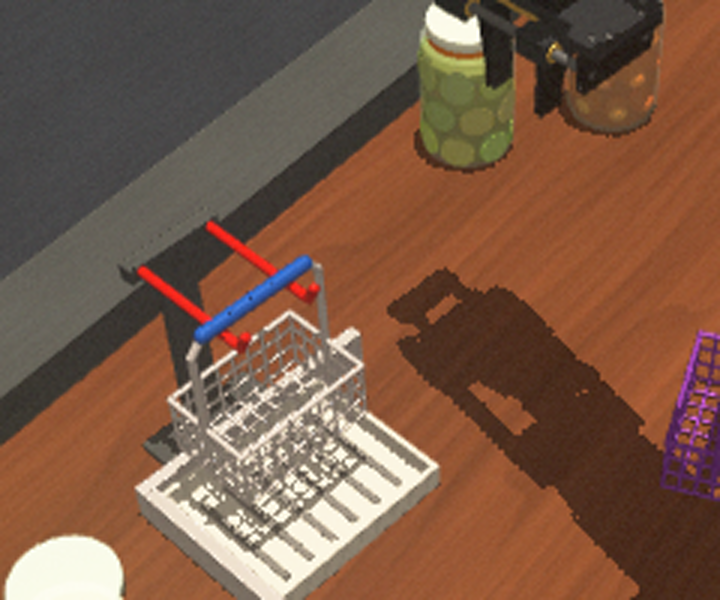

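The basket hangs on both red prongs, with the blue bar running from (200,335) to (308,262), upright over the tray. The tray is still flush. I let it settle for a moment, then hand in.

Call:
move_arm([
  {"xyz": [0,0,0],"roll": 0,"grip": 45},
  {"xyz": [0,0,0],"roll": 0,"grip": 45},
  {"xyz": [0,0,0],"roll": 0,"grip": 45},
  {"xyz": [0,0,0],"roll": 0,"grip": 45},
  {"xyz": [0,0,0],"roll": 0,"grip": 45},
])

```text
time_s: 21.47
position: [0.5826, -0.0399, 0.2792]
tcp_rot: [[0.106, 0.994, -0.0], [0.994, -0.106, 0.0], [0.0, -0.0, -1.0]]
force: [0.6, -1.0, 0.4]
opening: 0.454
grasp_force: 0.0
```

Call:
move_arm([
  {"xyz": [0,0,0],"roll": 0,"grip": 45},
  {"xyz": [0,0,0],"roll": 0,"grip": 45},
  {"xyz": [0,0,0],"roll": 0,"grip": 45},
  {"xyz": [0,0,0],"roll": 0,"grip": 45},
  {"xyz": [0,0,0],"roll": 0,"grip": 45},
])

```text
time_s: 21.88
position: [0.5826, -0.0402, 0.2792]
tcp_rot: [[0.107, 0.994, -0.0], [0.994, -0.107, 0.0], [0.0, -0.0, -1.0]]
force: [-0.9, -0.3, -0.6]
opening: 0.45
grasp_force: 0.0
```

Call:
move_arm([
  {"xyz": [0,0,0],"roll": 0,"grip": 45},
  {"xyz": [0,0,0],"roll": 0,"grip": 45},
  {"xyz": [0,0,0],"roll": 0,"grip": 45},
  {"xyz": [0,0,0],"roll": 0,"grip": 45},
  {"xyz": [0,0,0],"roll": 0,"grip": 45},
])

```text
time_s: 22.3
position: [0.5826, -0.0401, 0.2792]
tcp_rot: [[0.106, 0.994, -0.0], [0.994, -0.106, 0.0], [0.0, -0.0, -1.0]]
force: [0.2, 0.2, 0.1]
opening: 0.448
grasp_force: 0.0
```

```bash
python3 -c "
from rig import bot
print(bot.hand_in())"
```

```text
the job is handed in; nothing more can be done
None
```

I handed the job in at about 22 s (no verdict came back): by the cameras, the tray is flush and square in the rail corner within about 1 mm, and the steel basket hangs by its blue bar on both red prongs over it.

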